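# Bait and set the rat trap in its station

## Robot

A 6-joint arm with a two-finger parallel gripper is mounted at the origin on the work surface. World frame = base frame: x ahead of the robot, y to its left, z up, the work surface at z = 0. Lengths are in m, angles in rad, forces in N, time in s.
With the tool pointing down it reaches from about 0.25 to 0.775 m from the base axis. Payload 4 kg.
Tool frame: the origin (TCP) lies midway between the tips of the shut fingers; the grasp point (between the pads) lies 19 mm behind it; z points along the fingers, y is the line along which they close (so a half turn about z gives the same grasp; the last joint's range is limited). The gripper opens to 85 mm and grips with 20 to 120 N. Pads are 22 mm wide; open, the fingers measure 114 mm over their backs; the gripper's body (76 mm by 85 mm) begins 54 mm behind the grasp point. The pads swing forward as they close: fully open they stand 13 mm farther back than shut.
Start: joints at [-1.253, 0.087, 1.371, -0, 1.684, -0.103], TCP at [0.225, -0.502, 0.231] pointing down, gripper open.
Joint ranges: [-3.1, 3.1], [-0.76, 2.03], [0.27, 2.55], [-1.08, 4.22], [0.17, 2.65], [-2.57, 2.57]. Speed limits (rad/s): [2.79, 2.79, 3.14, 3.14, 3.14, 3.14].

## Interface

Orientations are given as [roll, pitch, yaw] about the fixed x, y, z axes, in that order (R = Rz(yaw) Ry(pitch) Rx(roll)).
In Python, from cell import env gives the robot as it stands. The module is installed in compiled form; this text tells all that it offers.
- The arm moves only by the tool move_arm, never from a script. Its argument "rows" is text: rows parted by semicolons, each of 7 numbers parted by spaces: the opening in per cent of the stroke, from 0 (shut) to 100 (fully open), then the shift along the world's x, y, z in m, then the turn, a rotation vector about the world's x, y, z in rad. A call has 1 to 20 rows; each row is the pose to reach, as a shift and turn from the pose commanded when the call began; what a row does not reach only later rows make up. A row lasts 1/12 s, in which the tool goes at most 41.7 mm and 7.16 degrees, less where a joint would pass 70% of its speed; a pose out of reach is approached as far as the arm can. A call with a gripper value outside its range is refused whole. The fingers move at their own pace and stop on an object; "newtons" is the grip in N (left out, the last holds). Time passes only in rows, so rows that repeat a pose let the fingers close. It gives the time, the measured TCP pose, the force, the opening and the grip force at its end, in the units of the state.
- env.read_state(): the state, without advancing time (a new reading comes with each control period).
- env.grab_frame(name): name is "scene" or "top" or "wrist"; returns the picture (420x560x3 uint8, blue, green, red); there is no depth.
- env.get_calibration(name): a dict with "camera_matrix" (3x3 intrinsics, pixels), "view" (4x4, takes a point from world to camera coordinates). Camera axes: x right, y down, z forward; pixel columns grow to the right and rows downward; lengths in m; the calibration is good to about 2 mm. A picture is of the moment at which its call begins: read the wrist's pose just before it. get_calibration takes no time and is no camera call; for the wrist camera it gives the pose at the moment of the call.
- env.job_done(): hands the job in; it is judged then, once.
The state is a dict: "clock": time; "joints": joint angles; "joint_velocities": joint speeds; "tau": joint torques, N m; "ee_pos": TCP position; "ee_rot": TCP orientation; "ft_force": force on the tool from outside, world axes, zero at the start; "ft_torque": the same for the moment, N m; "gripper_width": opening from 0.0 (shut) to 1.0 (fully open); "gripper_force": force on a finger pad.
Only numpy, scipy, OpenCV 4.12 (cv2) and the standard library are available. Lean on these libraries where they do the work, as an engineer would, in place of code of your own. Each camera call takes 0.05 s, during which the arm holds its last target. There are 200 camera calls.

## Task

It is closing time and the rat trap in the grey station base must be made ready: first put the lure block from the white tray squarely down in the bait cup of the trap's pedal, then draw the striker bar up and back until it has passed the catch and ease it down, without letting it snap, until the catch alone holds it. Do not force the bar against its stop or down on the catch, do not set the trap off, take your hand away, and leave everything else on the bench where it is.

Things in the scene. Friction and masses are not known exactly. Their poses are not given: they have to be found in the camera images.
- trap: Open grey plastic station base, 220 x 130 mm, lip 16 mm tall, with a black plastic snap trap (165 x 100 mm, top 10 mm above the bench) screwed in; fixed to the bench. Origin on the bench, straight below the middle of the striker's hinge axis. z up; y along the hinge axis; -x points to the strike end, where the unset bar lies. The base reaches from x = -145 to +75 mm.
- hinge (a point): Middle of the striker's hinge axis, 53 mm above the trap's origin; axes as the trap's. The bar swings about the y axis through this point. Black cheeks beside it (|y| 20 to 24 mm) reach 62 mm above the bench.
- cup (a point): Centre of the bait cup's floor, in the trap's frame x -54, z 25 mm (true floor up to 4.5 mm higher or lower). Square aluminium cup on the pedal, 25 x 25 mm inside, sides square to the trap, rim 8 mm above its floor. The striker's side wires pass at 44 mm either side of it in the trap's y, so with the trap unset it is reached from above between them; fingers set down at its y sides have room.
- grip (a point): Centre of the striker's finger grip: a grey plastic disc, 22 mm across and 16 mm thick along the trap's y, that swivels freely about y on a stem of the crossbar, 112 mm from the hinge axis; pinch its two flat faces. 40 mm above the bench when unset, with 28 mm or more free round it. At joint striker = j it is at x = -112 cos(j - 0.12), z = 53 + 112 sin(j - 0.12) mm of the trap's frame.
- strike_bar: The striker: a U of 6 mm steel wire (side wires at y = +-44 mm, crossbar 90 mm from the hinge axis) with the finger grip on the crossbar and, at the hinge, a short finger that rests on the catch. Origin at hinge; axes as the trap's when unset. The catch is overloaded by about 7 N pressed down at the grip (besides the spring).
- striker (a joint): Striker angle, rad: 0 unset, grows as the bar is drawn up and back over the hinge. A spring pulls it back to 0: about 2.3 N at the grip when unset, rising evenly to 5 N when set. The catch holds it at some angle from 1.43 to 1.79, set by a screw and different on each trap. Let go more than about 1 mm (at the grip) above the hold point it snaps down too hard.
- catch (a point): Nominal top of the catch post, an upright 12 mm wide on the pedal's rear end, between cup and hinge, 46 mm above the bench give or take 4.5 mm (the point is fixed to the trap, the post is not). The striker's finger pushes it aside over the last 0.3 to 0.7 rad before the hold point, hardly felt at the grip; the post springs back under the finger 0.01 to 0.02 rad past the hold point.
- stop (a point): Nominal top of a small aluminium bridge over the catch (36 mm wide in y, 14 mm in x, 67 mm above the bench, give or take 4.5 mm), with a rubber stop under it. The striker meets the stop 0.05 to 0.08 rad beyond the hold point; drawn on, the grip's pull rises by some 2 to 4 N per mm. The stop is on the catch's frame, so it too differs from trap to trap.
- buffer (a joint): How far the rubber stop is squeezed, m: 0 free, grows as the striker is drawn on against it; 0.4 mm, its limit, is reached at about 7 N at the grip beyond the spring's own pull.
- pedal (a joint): Pedal angle, rad: 0 up (at rest, and when the trap is set), grows as the bait cup goes down, at most 0.30. A light spring lifts it; with the trap set, about 3 N down on the cup sets it off. It dips to between 0.14 and 0.28 while the striker's finger passes the catch post and comes back to 0 when it has passed (in 0.1 s).
- lure: Lure block of pressed cereal (brown), loose, 20 x 20 mm and 24 mm tall, about 18 g, standing upright on the white tray; origin at the centre of its underside, x and y square to its sides.
- tray: Flat white plastic tray, fixed, 110 x 90 mm, floor 3 mm above the bench, rim 8 mm; origin at the centre of its underside. It may be left or right of the trap.
- tub: Bystander, to be left alone: round white screw-top jar, 76 mm diameter, 85 mm tall; origin at the centre of its underside.
- lid: Bystander, to be left alone: the station's grey plastic lid, lying upside down as an open box 225 x 135 x 50 mm; origin at the centre of its underside.
- spray: Bystander, to be left alone: white trigger spray bottle, 72 mm diameter, 200 mm tall; origin at the centre of its underside.
- key: Bystander, to be left alone: small station key, steel shank with black bow, 80 mm long, lying flat; origin at the centre of its underside.
- torch: Bystander, to be left alone: pocket torch, 130 mm long, 33 mm thick, lying flat; origin at the centre of its underside.
- jug: Bystander, to be left alone: steel mug, 84 mm diameter, 110 mm tall; origin at the centre of its underside.
- tape: Bystander, to be left alone: roll of grey tape lying flat, 96 mm outside diameter, 25 mm tall; origin at the centre of its underside.

How it is judged:
On the way, in this order (a step that is already met when the one before it is completed fails the run):
1. the lure block stands in the bait cup, let go, with the trap still unset (x of lure in the frame of trap between -0.0585 and -0.0495 m and y of lure in the frame of trap between -0.0045 and 0.0045 m and z of lure in the frame of trap between 0.0165 and 0.0335 m and angle between lure's own z axis and vertical below 0.15 rad and (angle between the x axis of lure and the x axis of trap, either way round below 0.3 rad or angle between the x axis of lure and the y axis of trap, either way round below 0.3 rad) and value of joint striker below 0.2 rad and contact force between the fingers and lure below 0.1 N), for 0.2 s.
2. the striker bar is drawn back up to the catch (value of joint striker above 1.34 rad), for 0.1 s.
At the end, for the whole second after the job is handed in: The striker stands drawn (1.34 to 1.95 rad), still, pedal up (below 0.06 rad); the lure block is at rest in the bait cup: square to it (0.3 rad), within 4.5 mm of its centre in x and y, underside 16.5 to 33.5 mm above the bench, tilted under 0.15 rad; the gripper does not touch the bar (x of lure in the frame of trap between -0.0585 and -0.0495 m and y of lure in the frame of trap between -0.0045 and 0.0045 m and z of lure in the frame of trap between 0.0165 and 0.0335 m and angle between lure's own z axis and vertical below 0.15 rad and (angle between the x axis of lure and the x axis of trap, either way round below 0.3 rad or angle between the x axis of lure and the y axis of trap, either way round below 0.3 rad) and value of joint striker between 1.34 and 1.95 rad and value of joint pedal below 0.06 rad and velocity of joint striker between -0.2 and 0.2 rad/s and linear speed of lure below 0.03 m/s and contact force between the fingers and strike_bar below 0.1 N).
It fails at once if the striker snaps or is let fly: it swings towards unset faster than 5 rad/s (velocity of joint striker below -5 rad/s).
It fails at once if the bar is forced down on the catch: more than 50 N between the striker and the trap (contact force between strike_bar and trap above 50 N).
It fails at once if the bar is forced back against its stop: the rubber is squeezed more than 0.4 mm (value of joint buffer above 0.0004 m).
It fails at once if a bystander is moved more than 30 mm (distance of any of tub, lid, spray, key, torch, jug, tape from where it was at the start of the episode above 0.03 m).
It also fails if it takes over 64 s, if anything falls off the work surface, if the arm or the gripper's body presses on something with over 40 N, if the wrist force passes 120 N, or if a joint passes its speed limit or range.

## Working session

There is one attempt and no reset: what is moved stays moved. The work goes in short steps, Python scripts to look and compute and a tool call to move; the robot and the scene stay as the last step left them, time stands still between calls to the robot, and variables do not carry over. Pictures are saved under pics/ and viewed, at most 10 in all, crops included, and the job is handed in when it is done.

Besides the shell and the picture viewer there is one more tool, called after "Request:" as name(argument=value, ...) on one line, values as JSON. move_arm: Moves the arm, as the interface text tells. Its arguments: {"type":"object","properties":{"rows":{"type":"string"},"newtons":{"type":"number"}},"required":["rows"]}

```bash
mkdir -p pics; python3 - <<'E'
from cell import env
import cv2,numpy as np
for n in("scene","top"):
    cv2.imwrite(f"pics/{n}0.png",env.grab_frame(n)); c=env.get_calibration(n); print(n,np.round(c["camera_matrix"],1).tolist(),np.round(c["view"],4).tolist())
s=env.read_state();print(s)
E
```

```text
scene [[411.2, 0.0, 275.8], [0.0, 411.2, 209.0], [0.0, 0.0, 1.0]] [[0.0477, 0.9988, 0.0136, -0.0449], [0.8673, -0.0347, -0.4966, -0.4231], [-0.4955, 0.0355, -0.8679, 1.4018], [0.0, 0.0, 0.0, 1.0]]
top [[469.3, 0.0, 288.5], [0.0, 469.3, 216.9], [0.0, 0.0, 1.0]] [[0.0229, -0.9996, 0.0176, 0.011], [-0.9898, -0.0251, -0.14, 0.5184], [0.1404, -0.0143, -0.99, 1.2377], [0.0, 0.0, 0.0, 1.0]]
{'clock': 0.1, 'joints': array([-1.25309841e+00,  8.78797279e-02,  1.37210630e+00,  3.28462062e-05,
        1.68363136e+00, -1.03091469e-01]), 'joint_velocities': array([-0.00042209, -0.00208064, -0.00353141, -0.00040165, -0.00041526,
       -0.00181246]), 'tau': array([ 3.28983064e-03, -3.53016508e+01, -3.14218640e+01,  5.78700974e-05,
        7.98325986e-03, -5.08787167e-06]), 'ee_pos': array([ 0.22453108, -0.50158149,  0.23025533]), 'ee_rot': array([-3.13958202e+00, -2.40835103e-04,  4.20792809e-01]), 'ft_force': array([0.65474777, 0.39885666, 0.21903487]), 'ft_torque': array([0.0057964 , 0.00071858, 0.01782434]), 'gripper_force': 0.0, 'gripper_width': 0.998518382192328}
```

View pics/top0.png

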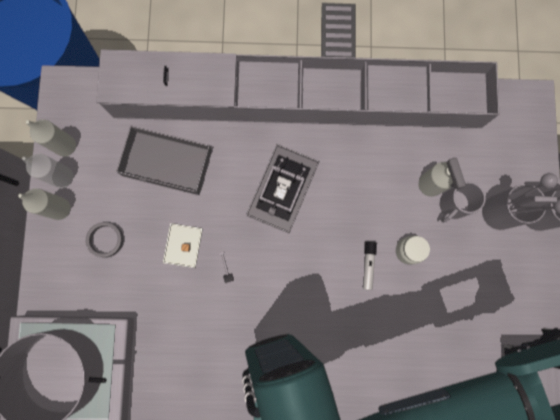

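View pics/scene0.png

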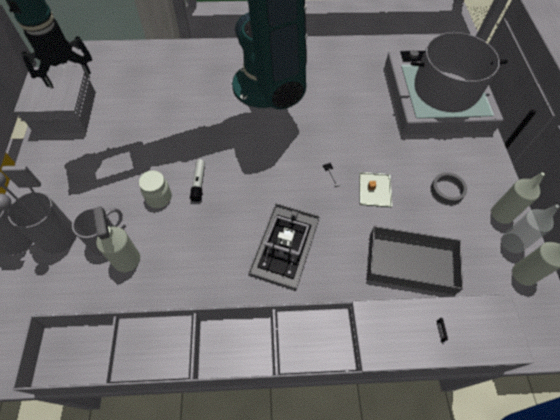

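```bash
cat > h.py <<'E'
from cell import env
import cv2,numpy as np
def ray(n,u,v,z,c=None):
    c=c or env.get_calibration(n);V=np.array(c["view"]);K=np.array(c["camera_matrix"])
    R,t=V[:3,:3],V[:3,3];o=-R.T@t;d=R.T@np.linalg.inv(K)@[u,v,1.];return o+d*(z-o[2])/d[2]
def proj(n,p,c=None):
    c=c or env.get_calibration(n);V=np.array(c["view"]);K=np.array(c["camera_matrix"])
    q=(V[:3,:3]@np.atleast_2d(p).T+V[:3,3:]);q=K@q;return (q[:2]/q[2]).T
E
python3 - <<'E'
from h import *
a=cv2.imread("pics/top0.png");b=cv2.imread("pics/scene0.png")
f=lambda i,x,y,w,h,s:cv2.resize(i[y:y+h,x:x+w],None,fx=s,fy=s,interpolation=cv2.INTER_CUBIC)
A=f(a,235,140,100,100,4);B=f(b,235,195,100,100,4)
C=f(a,150,210,100,50,4);D=f(b,310,150,100,50,4)
cv2.imwrite("pics/c.png",np.vstack([np.hstack([A,B]),np.hstack([C,D])]))
E
```

```text
(no output)
```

View pics/c.png

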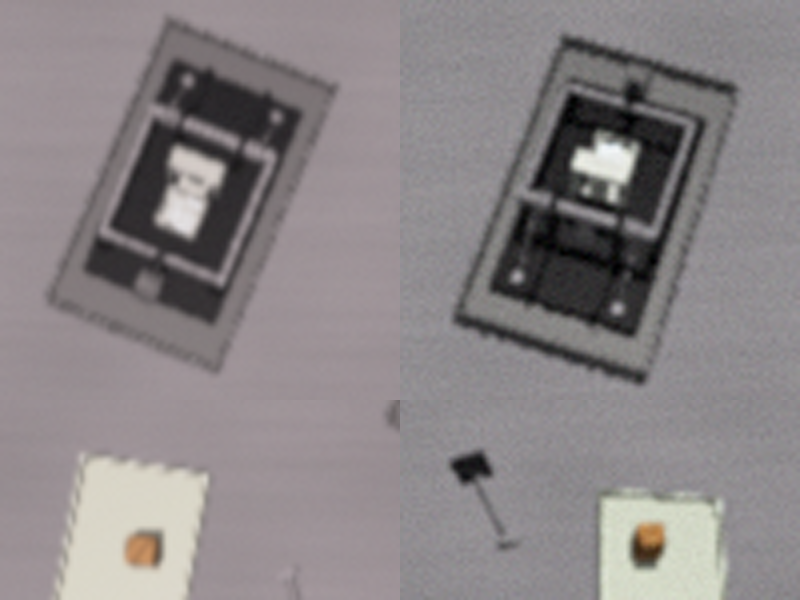

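```bash
python3 - <<'E'
from h import *
from scipy.optimize import least_squares
T=np.array([[170,15],[337,85],[220,370],[48,300],[150,283]])/4.-.4+[235,140]
S=(np.array([[645,380],[457,320],[563,38],[737,90],[636,88]])-[400,0])/4.-.4+[235,195]
P=np.array([[75,65,16],[75,-65,16],[-145,-65,16],[-145,65,16],[-111.2,0,44]])/1e3
def W(q):
    c,s=np.cos(q[2]),np.sin(q[2]);return P@np.array([[c,s,0],[-s,c,0],[0,0,1]])+[q[0],q[1],0]
def r(q): return np.r_[(proj("top",W(q))-T).ravel(),(proj("scene",W(q))-S).ravel()]
for sel in (slice(0,10),slice(10,20),slice(0,20)):
    o=least_squares(lambda q:r(q)[sel],[.5,0,-.4]);print(o.x.round(4),o.fun.round(1))
print(ray("top",184.9,247.1,.027),ray("scene",372.4,182.1,.027))
E
```

```text
[ 0.6366  0.0274 -0.3684] [-0.4 -0.2  0.6 -0.4  0.   0.3 -0.6 -0.1  0.3  0.3]
[ 0.6403  0.0276 -0.3645] [ 0.8  0.7 -1.2  0.1 -0.6 -0.1  0.7 -0.1  0.4 -0.9]
[ 0.6384  0.0276 -0.3661] [-0.5 -0.8  0.5 -1.1  0.1 -0.3 -0.5 -0.7  0.3 -0.3  0.6  0.  -1.3 -0.6
 -0.6 -0.7  0.7 -0.6  0.3 -1.5]
[0.42996082 0.30102412 0.027     ] [0.42656383 0.30109134 0.027     ]
```

Request:
move_arm(rows="60 0.2 0.79 -0.04 0 0 1.9;60 0.2 0.79 -0.04 0 0 1.9;60 0.2 0.79 -0.04 0 0 1.9;60 0.2 0.79 -0.04 0 0 1.9;60 0.2 0.79 -0.04 0 0 1.9;60 0.2 0.79 -0.04 0 0 1.9;60 0.2 0.79 -0.04 0 0 1.9;60 0.2 0.79 -0.04 0 0 1.9;60 0.2 0.79 -0.04 0 0 1.9;60 0.2 0.79 -0.04 0 0 1.9;60 0.2 0.79 -0.04 0 0 1.9;60 0.2 0.79 -0.04 0 0 1.9;60 0.2 0.79 -0.04 0 0 1.9;60 0.2 0.79 -0.04 0 0 1.9;60 0.2 0.79 -0.04 0 0 1.9;60 0.2 0.79 -0.04 0 0 1.9;60 0.2 0.79 -0.04 0 0 1.9;60 0.2 0.79 -0.04 0 0 1.9;60 0.2 0.79 -0.04 0 0 1.9;60 0.2 0.79 -0.04 0 0 1.9")

```text
clock: 1.77
ee_pos: [0.4243, 0.2917, 0.1901]
ee_rot: [-3.141, -0.002, 2.324]
ft_force: [0.4, 0.1, 0.2]
gripper_width: 0.603
gripper_force: 0.0
```

Request:
move_arm(rows="60 0 0 0 0 0 0;60 0 0 0 0 0 0;60 0 0 0 0 0 0")

```text
clock: 2.02
ee_pos: [0.4243, 0.2873, 0.1908]
ee_rot: [-3.14, 0.0, 2.321]
ft_force: [0.2, 0.1, -0.5]
gripper_width: 0.603
gripper_force: 0.0
```

```bash
cat > w.py <<'E'
from h import *
import sys,json
def shot(name):
    s=env.read_state();c=env.get_calibration("wrist");f=env.grab_frame("wrist");cv2.imwrite(f"pics/{name}.png",f)
    json.dump({k:np.array(v).tolist() for k,v in c.items() if k in("camera_matrix","view")},open(f"pics/{name}.json","w"))
    print(s["clock"],s["ee_pos"].round(4),s["ee_rot"].round(3),s["ft_force"].round(2),round(s["gripper_width"],3),s["joints"].round(2));return f,c
if __name__=="__main__": shot(sys.argv[1])
E
python3 w.py w1
```

```text
2.0167 [0.4243 0.2873 0.1908] [-3.14   0.     2.321] [ 0.23  0.05 -0.51] 0.603 [ 0.48  0.02  1.53 -0.    1.6  -0.27]
```

View pics/w1.png

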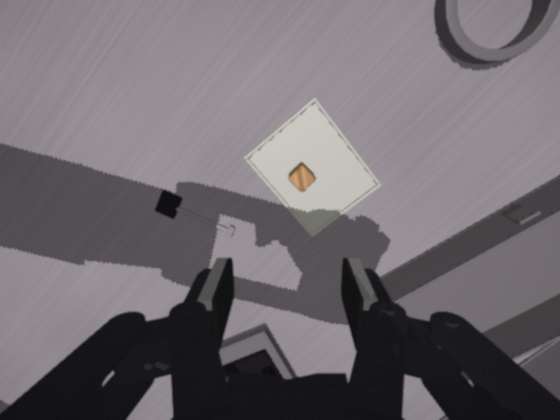

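```bash
python3 - <<'E'
from h import *
import json
f=cv2.imread("pics/w1.png");c=json.load(open("pics/w1.json"))
# rectify plane z=27mm: 0.25mm/px, 100mm square centred (0.428,0.301); image right=-y, down=-x
g=np.float32([[0,0],[399,0],[399,399],[0,399]])
w=np.array([[.428+.05-v*.00025,.301+.05-u*.00025,.027] for u,v in g])
H=cv2.getPerspectiveTransform(np.float32(proj("w",w,c)),g)
r=cv2.warpPerspective(f,H,(400,400),flags=cv2.INTER_CUBIC);hs=cv2.cvtColor(r,cv2.COLOR_BGR2HSV)
for lo in (60,140):
    m=cv2.inRange(hs,(5,90,lo),(25,255,255));k=max(cv2.findContours(m,0,2)[0],key=cv2.contourArea)
    (u,v),sz,a=cv2.minAreaRect(k);print(lo,.478-v*.00025,.351-u*.00025,np.array(sz)*.25,a)
cv2.imwrite("pics/r1.png",cv2.hconcat([r[100:300,100:300].repeat(3,0).repeat(3,1)]))
E
```

```text
60 0.42717388534545897 0.30361878585815427 [19.50542068 20.6832428 ] 2.0454084873199463
140 0.42812999725341794 0.30309000015258786 [18.41604614 18.99848175] 3.179830312728882
```

View pics/r1.png

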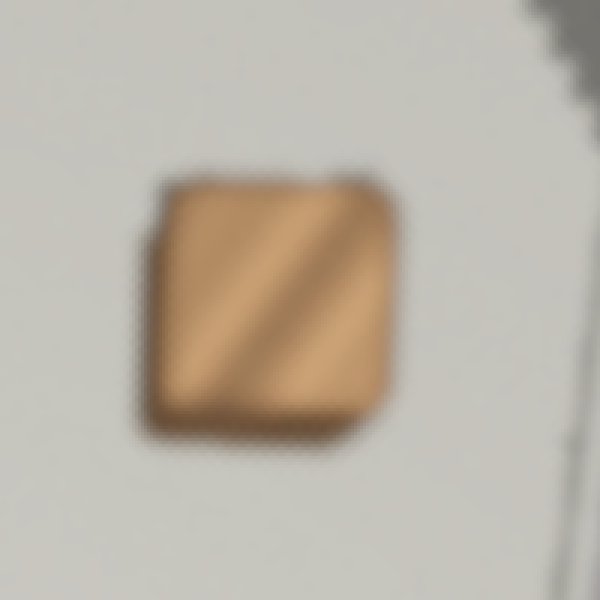

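Request:
move_arm(rows="60 0.004 0.015 -0.03 0 0 0.78;60 0.004 0.015 -0.06 0 0 0.78;60 0.004 0.015 -0.09 0 0 0.78;60 0.004 0.015 -0.11 0 0 0.78;60 0.004 0.015 -0.12 0 0 0.78;60 0.004 0.015 -0.13 0 0 0.78;60 0.004 0.015 -0.13 0 0 0.78;60 0.004 0.015 -0.13 0 0 0.78;60 0.004 0.015 -0.14 0 0 0.78;60 0.004 0.015 -0.15 0 0 0.78;60 0.004 0.015 -0.16 0 0 0.78;60 0.004 0.015 -0.168 0 0 0.78;60 0.004 0.015 -0.174 0 0 0.78;60 0.004 0.015 -0.177 0 0 0.78;60 0.004 0.015 -0.177 0 0 0.78")

```text
clock: 3.32
ee_pos: [0.4279, 0.3026, 0.013]
ee_rot: [-3.14, -0.002, 3.101]
ft_force: [-0.6, 0.4, -0.4]
gripper_width: 0.599
gripper_force: 0.0
```

Request:
move_arm(rows="15 0 0 0 0 0 0;15 0 0 0 0 0 0;15 0 0 0 0 0 0;15 0 0 0 0 0 0;15 0 0 0 0 0 0;15 0 0 0 0 0 0", newtons=20)

```text
clock: 3.82
ee_pos: [0.4292, 0.3033, 0.015]
ee_rot: [3.141, 0.001, 3.101]
ft_force: [0.5, 0.3, 2.4]
gripper_width: 0.225
gripper_force: 22.1
```

Request:
move_arm(rows="15 0 0 0.03 0 0 0;15 0 0 0.07 0 0 0;15 0 0 0.11 0 0 0;15 0.03 -0.03 0.14 0 0 -0.05;15 0.05 -0.06 0.166 0 0 -0.1;15 0.07 -0.09 0.166 0 0 -0.15;15 0.09 -0.12 0.166 0 0 -0.2;15 0.11 -0.15 0.166 0 0 -0.25;15 0.13 -0.18 0.166 0 0 -0.3;15 0.145 -0.21 0.166 0 0 -0.326;15 0.155 -0.235 0.166 0 0 -0.326;15 0.159 -0.25 0.166 0 0 -0.326;15 0.159 -0.256 0.166 0 0 -0.326;15 0.159 -0.256 0.166 0 0 -0.326;15 0.159 -0.256 0.166 0 0 -0.326;15 0.159 -0.256 0.166 0 0 -0.326")

```text
clock: 5.15
ee_pos: [0.5872, 0.0482, 0.1803]
ee_rot: [3.141, -0.0, 2.776]
ft_force: [0.4, 1.3, 0.9]
gripper_width: 0.229
gripper_force: 21.8
```

```bash
python3 w.py w2
```

```text
5.15 [0.5872 0.0482 0.1803] [ 3.141 -0.     2.776] [0.38 1.27 0.92] 0.229 [-0.01  0.19  1.36  0.    1.6  -1.22]
```

View pics/w2.png

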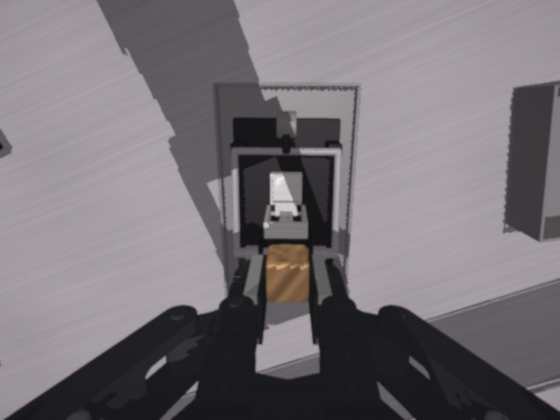

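```bash
python3 - <<'E'
from h import *
import json
f=cv2.imread("pics/w2.png");c=json.load(open("pics/w2.json"))
cv2.imwrite("pics/r2.png",cv2.resize(f[100:250,205:365],None,fx=4,fy=4,interpolation=cv2.INTER_CUBIC)[:600])
def trap(p):
    a=-.366;d=np.array(p)[:2]-[.6384,.0276];return (np.array([[np.cos(a),np.sin(a)],[-np.sin(a),np.cos(a)]])@d*1e3).round(1)
for n,u,v,z in [("cL",214,84,.016),("cR",359,84,.016),("grip",286,113,.045),("cupL",271,180,.033),("cupR",302,180,.033),("cuptop",286,171,.033)]: print(n,trap(ray("",u,v,z,c)))
V=np.array(c["view"]);print(trap(-V[:3,:3].T@V[:3,3]),(-V[:3,:3].T@V[:3,3])[2])
E
```

```text
cL [-147.3  -62.1]
cR [-147.4   63.8]
grip [-124.1    0.4]
cupL [-66. -13.]
cupR [-66.   14.7]
cuptop [-74.2   0.4]
[-133.8    1. ] 0.3216176366805721
```

View pics/r2.png

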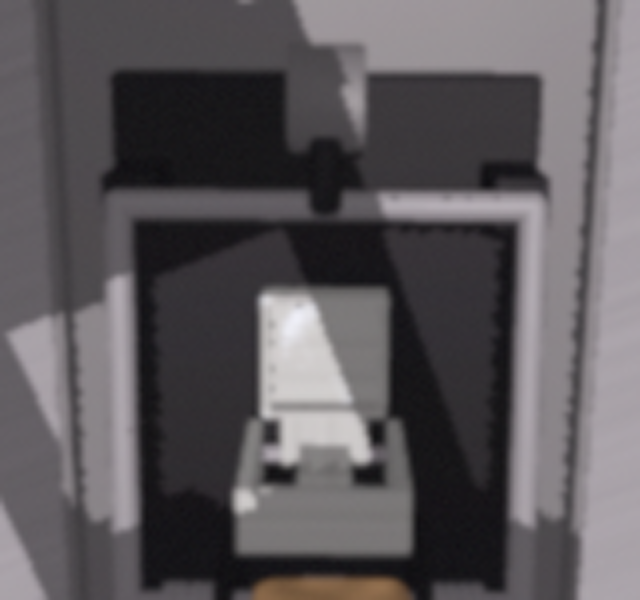

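```bash
python3 - <<'E'
from h import *
import json
from scipy.optimize import least_squares
c=json.load(open("pics/w2.json"))
P=np.array([[-145,-65,16],[-145,65,16],[-89.4,-44,42.2],[-89.4,44,42.2],[-68,-13.8,33],[-68,13.8,33],[-40,-13.8,33],[-40,13.8,33],[-111.2,-8,40+9],[-111.2,8,49]])/1e3
U=np.array([[214,84],[359,84],[235.4,151.3],[337.5,151.3],[269.8,172.5],[302.3,172.5],[270,202],[302.2,202],[276.8,np.nan],[296.2,np.nan]])
def W(q):
    cc,s=np.cos(q[2]),np.sin(q[2]);return P@np.array([[cc,s,0],[-s,cc,0],[0,0,1]])+[q[0],q[1],0]
q0=np.array([.6384,.0276,-.366]);print((U-proj("",W(q0),c)).round(1).tolist())
for sel in(slice(0,4),slice(0,8)):
    o=least_squares(lambda q:(proj("",W(q),c)-U)[sel].ravel(),q0);print(o.x.round(4));print((U-proj("",W(o.x),c)).round(1).tolist())
    a=o.x[2];print("cup",o.x[:2]+.054*np.array([-np.cos(a),-np.sin(a)]))
V=np.array(c["view"]);print(V[:3,:3].round(3).tolist())
E
```

```text
[[3.2, -2.8], [-1.2, -2.9], [1.9, -4.2], [-0.0, -4.2], [-0.3, -5.4], [1.2, -5.3], [-0.6, -5.7], [1.5, -5.7], [1.3, nan], [0.8, nan]]
[ 0.636   0.0294 -0.366 ]
[[2.5, 0.6], [-2.4, 0.6], [1.1, -0.9], [-1.2, -0.9], [-1.2, -2.2], [0.3, -2.2], [-1.5, -2.7], [0.6, -2.7], [0.3, nan], [-0.2, nan]]
cup [0.58562278 0.0487086 ]
[ 0.635   0.0294 -0.3679]
[[2.7, 2.1], [-2.4, 1.7], [1.4, 0.5], [-1.0, 0.3], [-0.9, -1.1], [0.5, -1.1], [-1.1, -1.7], [0.9, -1.7], [0.5, nan], [-0.1, nan]]
cup [0.58458171 0.04884356]
[[0.358, 0.934, 0.001], [0.889, -0.341, 0.306], [0.287, -0.108, -0.952]]
```

```bash
python3 - <<'E'
from h import *
import json
c=json.load(open("pics/w2.json"));a=-.366
R=np.array([[np.cos(a),-np.sin(a)],[np.sin(a),np.cos(a)]])
for z in (.168,.192):
    for d in ([-.01,-.01],[-.01,.01],[.01,-.01],[.01,.01]): print(z,d,proj("",[*(R@d+[.5872,.0482]),z],c).round(1))
f=cv2.imread("pics/w2.png");print(f[236:310:1,287].tolist())
print([f[258,u].tolist() for u in range(258,320,2)])
E
```

```text
0.168 [-0.01, -0.01] [[266.8 242.9]]
0.168 [-0.01, 0.01] [[306.3 242.8]]
0.168 [0.01, -0.01] [[267.5 277.9]]
0.168 [0.01, 0.01] [[305.6 277.8]]
0.192 [-0.01, -0.01] [[263.7 265.4]]
0.192 [-0.01, 0.01] [[309.4 265.4]]
0.192 [0.01, -0.01] [[264.6 304.8]]
0.192 [0.01, 0.01] [[308.5 304.8]]
[[117, 117, 120], [110, 110, 113], [83, 83, 85], [48, 47, 48], [28, 24, 26], [24, 21, 22], [25, 22, 24], [39, 42, 50], [63, 77, 96], [73, 97, 126], [72, 100, 132], [69, 97, 128], [65, 92, 121], [63, 89, 117], [62, 87, 115], [61, 86, 113], [61, 87, 116], [66, 92, 122], [67, 95, 125], [65, 93, 123], [65, 92, 122], [66, 93, 123], [61, 87, 116], [61, 86, 114], [63, 89, 117], [65, 93, 123], [75, 106, 138], [87, 122, 159], [95, 134, 171], [90, 126, 162], [77, 108, 141], [69, 98, 129], [70, 98, 129], [70, 99, 130], [69, 98, 128], [67, 95, 125], [65, 92, 121], [62, 89, 117], [61, 86, 113], [59, 83, 111], [57, 81, 107], [55, 79, 104], [55, 78, 103], [54, 76, 101], [53, 75, 100], [52, 74, 100], [53, 75, 101], [54, 76, 103], [56, 80, 106], [59, 83, 109], [62, 86, 115], [64, 90, 120], [67, 94, 124], [69, 98, 129], [73, 102, 134], [74, 104, 136], [75, 105, 138], [76, 106, 139], [76, 106, 139], [74, 104, 137], [73, 103, 135], [71, 99, 131], [70, 98, 129], [68, 95, 125], [65, 90, 120], [69, 87, 112], [88, 92, 104], [96, 93, 99], [98, 94, 98], [98, 93, 98], [98, 94, 98], [98, 93, 97], [98, 93, 98], [98, 93, 97]]
[[114, 114, 115], [114, 113, 115], [92, 92, 93], [34, 32, 32], [39, 48, 62], [66, 94, 124], [74, 104, 136], [74, 104, 136], [71, 99, 130], [65, 93, 122], [63, 87, 115], [59, 83, 108], [58, 81, 108], [60, 86, 113], [60, 85, 113], [65, 92, 122], [71, 101, 132], [72, 102, 134], [72, 100, 131], [67, 95, 125], [64, 90, 119], [64, 90, 120], [66, 93, 123], [67, 95, 125], [61, 87, 115], [40, 51, 66], [30, 28, 29], [64, 64, 65], [93, 92, 94], [93, 93, 95], [94, 93, 95]]
```

Request:
move_arm(rows="15 -0.002 0.001 -0.02 0 0 0;15 -0.003 0.001 -0.045 0 0 0;15 -0.003 0.001 -0.07 0 0 0;15 -0.003 0.001 -0.09 0 0 0;15 -0.003 0.001 -0.1 0 0 0;15 -0.003 0.001 -0.105 0 0 0;15 -0.003 0.001 -0.105 0 0 0;15 -0.003 0.001 -0.105 0 0 0;15 -0.003 0.001 -0.105 0 0 0")

```text
clock: 5.95
ee_pos: [0.5859, 0.0482, 0.0773]
ee_rot: [3.14, 0.003, 2.775]
ft_force: [0.3, -0.4, 0.0]
gripper_width: 0.224
gripper_force: 21.8
```

```bash
python3 w.py w3; python3 - <<'E'
from h import *
f=cv2.imread("pics/w3.png")
cv2.imwrite("pics/r3.png",cv2.resize(f[120:320,185:385],None,fx=3,fy=3,interpolation=cv2.INTER_CUBIC))
E
```

```text
5.95 [0.5859 0.0482 0.0773] [3.140e+00 3.000e-03 2.775e+00] [ 0.3  -0.39  0.02] 0.224 [-0.01  0.25  1.5   0.    1.39 -1.22]
```

View pics/r3.png

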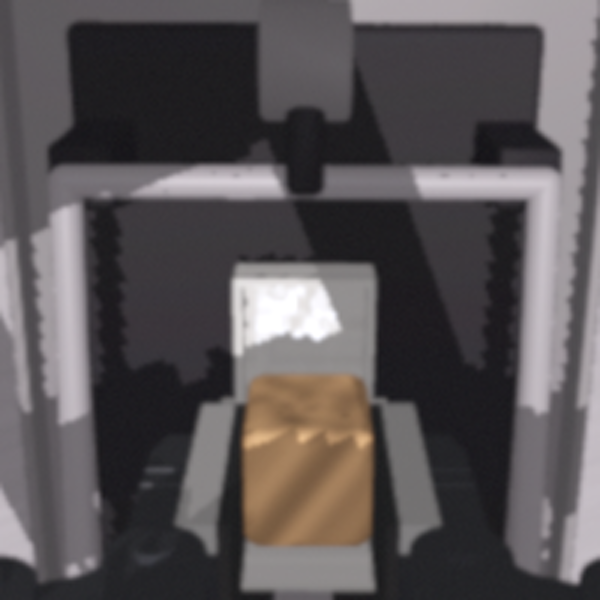

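```bash
python3 - <<'E'
from h import *
import json
c=json.load(open("pics/w3.json"));a=-.366;o=[.5859,.0482]
R=np.array([[np.cos(a),-np.sin(a)],[np.sin(a),np.cos(a)]])
print("K",c["camera_matrix"][0])
rel=lambda u,v,z:((R.T@(ray("",u,v,z,c)[:2]-o))*1e3).round(1)
print("lure bottom front L,R",rel(185+246/3,245,.065),rel(185+366/3,245,.065))
print("lure top back",rel(286,120+545/3,.089))
for z in (.029,.033,.037):
  print(z,"bot",rel(185+232/3,120+263/3,z-.01),rel(185+377/3,120+263/3,z-.01),"rimfront",rel(185+304/3,120+278/3,z),"w",rel(185+232/3,212.5,z),rel(185+377/3,212.5,z))
f=cv2.imread("pics/w3.png");print(f[200:248,292,1].tolist());print(f[222,255:318,1].tolist())
E
```

```text
K [330.4994878981399, 0.0, 287.1783740794216]
lure bottom front L,R [ -8.8 -10. ] [-8.7 10.3]
lure top back [ 8.3 -0.3]
0.029 bot [-13.6 -15.4] [-13.5  15.3] rimfront [-13.7  -0.2] w [-13.8 -14.7] [-13.7  14.6]
0.033 bot [-14.9 -15.1] [-14.8  15. ] rimfront [-15.   -0.2] w [-15.2 -14.4] [-15.1  14.3]
0.037 bot [-16.2 -14.8] [-16.2  14.7] rimfront [-16.4  -0.2] w [-16.5 -14.1] [-16.5  14. ]
[28, 28, 29, 28, 29, 29, 36, 70, 110, 125, 128, 127, 132, 151, 174, 204, 224, 239, 245, 247, 248, 248, 248, 251, 255, 251, 244, 243, 244, 247, 254, 248, 217, 171, 146, 142, 142, 142, 140, 139, 139, 141, 142, 140, 132, 124, 118, 118]
[54, 54, 55, 54, 55, 56, 89, 154, 202, 213, 196, 187, 212, 225, 230, 239, 249, 252, 253, 253, 255, 255, 255, 255, 255, 255, 255, 255, 254, 237, 231, 228, 227, 235, 247, 251, 250, 248, 245, 233, 207, 165, 145, 144, 144, 144, 143, 143, 143, 143, 142, 138, 137, 138, 121, 75, 37, 28, 27, 28, 27, 29, 27]
```

Request:
move_arm(rows="15 -0.001 0 -0.005 0 0 0;15 -0.001 0 -0.01 0 0 0;15 -0.001 0 -0.015 0 0 0;15 -0.001 0 -0.02 0 0 0;15 -0.001 0 -0.025 0 0 0;15 -0.001 0 -0.028 0 0 0;15 -0.001 0 -0.031 0 0 0;15 -0.001 0 -0.034 0 0 0;15 -0.001 0 -0.034 0 0 0;15 -0.001 0 -0.034 0 0 0")

```text
clock: 6.83
ee_pos: [0.5836, 0.048, 0.0412]
ee_rot: [-3.142, -0.0, 2.775]
ft_force: [0.7, 0.0, 0.2]
gripper_width: 0.223
gripper_force: 21.8
```

```bash
python3 w.py w4; python3 - <<'E'
from h import *
f=cv2.imread("pics/w4.png")
cv2.imwrite("pics/r4.png",cv2.resize(f[160:310,215:365],None,fx=4,fy=4,interpolation=cv2.INTER_CUBIC))
E
```

```text
6.8333 [0.5836 0.048  0.0412] [-3.142 -0.     2.775] [0.68 0.02 0.24] 0.223 [-0.01  0.28  1.54  0.    1.33 -1.22]
```

View pics/r4.png

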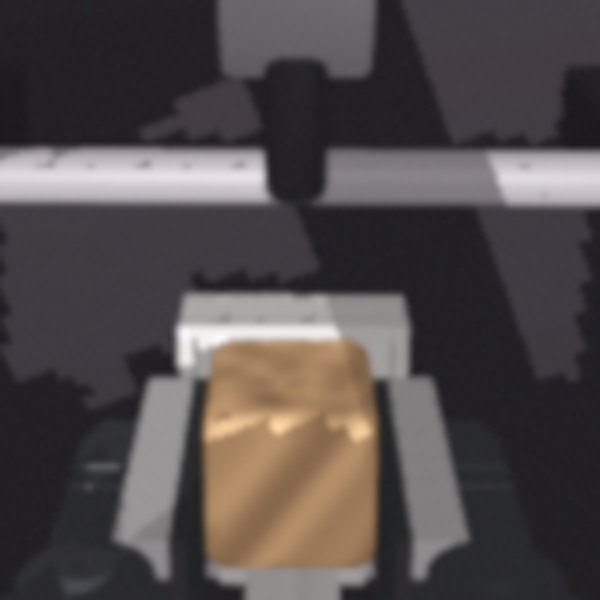

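```bash
python3 - <<'E'
from h import *
import json
c=json.load(open("pics/w4.json"));a=-.366;o=[.5836,.048]
R=np.array([[np.cos(a),-np.sin(a)],[np.sin(a),np.cos(a)]])
rel=lambda u,v,z:((R.T@(ray("",215+u/4,160+v/4,z,c)[:2]-o))*1e3).round(1)
print("lure edge bottom front",rel(292,340,.029),rel(292,340,.033),"top front",rel(208,428,.053),rel(376,428,.053),"top back",rel(292,565,.053))
for z in (.029,.031,.033,.035,.037):
  print(z,"rim outer",rel(178,323,z),rel(410,323,z),"inner",rel(292,338,z),"bottom",rel(183,295,z-.009),rel(405,295,z-.009))
E
```

```text
lure edge bottom front [-8.9  0.7] [-10.7   0.6] top front [-9.3 -8.6] [-9.3  9.8] top back [8.  0.6]
0.029 rim outer [-11.2 -13.7] [-11.2  15.5] inner [-9.2  0.7] bottom [-11.3 -13.8] [-11.3  15.7]
0.031 rim outer [-12.1 -13.5] [-12.1  15.3] inner [-10.1   0.7] bottom [-12.1 -13.6] [-12.1  15.5]
0.033 rim outer [-13.  -13.3] [-13.   15.1] inner [-11.    0.6] bottom [-13.  -13.4] [-12.9  15.3]
0.035 rim outer [-13.9 -13.2] [-13.8  14.9] inner [-11.9   0.6] bottom [-13.8 -13.2] [-13.8  15.1]
0.037 rim outer [-14.8 -13. ] [-14.7  14.7] inner [-12.8   0.6] bottom [-14.6 -13.1] [-14.6  14.9]
```

Request:
move_arm(rows="15 0.0015 0 0 0 0 0;15 0.0015 0 0 0 0 0;15 0.0015 0 -0.001 0 0 0;15 0.0015 0 -0.002 0 0 0;15 0.0015 0 -0.003 0 0 0;15 0.0015 0 -0.003 0 0 0;15 0.0015 0 -0.003 0 0 0")

```text
clock: 7.47
ee_pos: [0.5853, 0.048, 0.0385]
ee_rot: [3.141, 0.0, 2.775]
ft_force: [-0.4, 0.4, 1.6]
gripper_width: 0.227
gripper_force: 21.9
```

Request:
move_arm(rows="15 0 0 -0.001 0 0 0;15 0 0 -0.002 0 0 0;15 0 0 -0.002 0 0 0;15 0 0 -0.002 0 0 0")

```text
clock: 7.8
ee_pos: [0.5853, 0.048, 0.0365]
ee_rot: [3.141, 0.0, 2.775]
ft_force: [0.0, 0.0, 2.4]
gripper_width: 0.221
gripper_force: 22.0
```

Request:
move_arm(rows="28 0 0 0 0 0 0;32 0 0 0 0 0 0;36 0 0 0 0 0 0;40 0 0 0 0 0 0;40 0 0 0 0 0 0;40 0 0 0.01 0 0 0;40 0 0 0.03 0 0 0;40 0 0 0.06 0 0 0;40 0 0 0.09 0 0 0;40 0 0 0.11 0 0 0;40 0 0 0.11 0 0 0;40 0 0 0.11 0 0 0")

```text
clock: 8.8
ee_pos: [0.5863, 0.048, 0.149]
ee_rot: [3.14, 0.005, 2.775]
ft_force: [0.2, 0.6, -0.3]
gripper_width: 0.399
gripper_force: 0.0
```

```bash
python3 w.py w5; python3 - <<'E'
from h import *
f=cv2.imread("pics/w5.png")
cv2.imwrite("pics/r5.png",cv2.resize(f[90:290,190:380],None,fx=3,fy=3,interpolation=cv2.INTER_CUBIC))
E
```

```text
8.8 [0.5863 0.048  0.149 ] [3.14  0.005 2.775] [ 0.16  0.63 -0.35] 0.399 [-0.01  0.2   1.41  0.    1.53 -1.22]
```

View pics/r5.png

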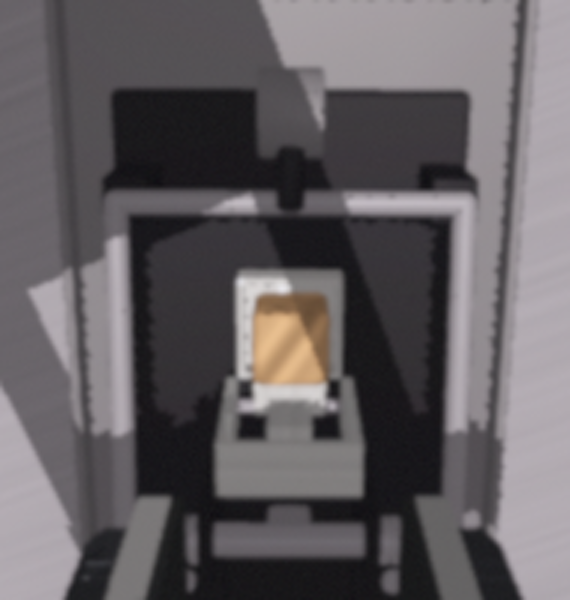

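Request:
move_arm(rows="40 -0.02 0.008 0 0 0 0;38 -0.04 0.015 -0.01 0 0 0;36 -0.0535 0.0205 -0.03 0 0 0;36 -0.0535 0.0205 -0.05 0 0 0;36 -0.0535 0.0205 -0.065 0 0 0;36 -0.0535 0.0205 -0.08 0 0 0;36 -0.0535 0.0205 -0.09 0 0 0;36 -0.0535 0.0205 -0.1 0 0 0;36 -0.0535 0.0205 -0.11 0 0 0;36 -0.0535 0.0205 -0.116 0 0 0;36 -0.0535 0.0205 -0.116 0 0 0;36 -0.0535 0.0205 -0.116 0 0 0")

```text
clock: 9.85
ee_pos: [0.5317, 0.0684, 0.0302]
ee_rot: [-3.142, -0.0, 2.775]
ft_force: [-0.2, -0.2, 0.0]
gripper_width: 0.361
gripper_force: 0.0
```

```bash
cat > ft.py <<'E'
from h import *
O=np.array([.6357,.0287]);a=-.366
def rd(n=8):
    L=[]
    for _ in range(n):
        env.grab_frame("wrist");s=env.read_state();L.append(np.r_[s["ee_pos"],s["ft_force"]])
    m=np.mean(L,0);R=np.array([[np.cos(a),np.sin(a)],[-np.sin(a),np.cos(a)]])
    p=np.r_[R@(m[:2]-O)*1e3,m[2]*1e3];f=np.r_[R@m[3:5],m[5]]
    print("t",round(s["clock"],2),"tcp trap mm",p.round(1),"f trap",f.round(2),"sd",np.std(L,0)[3:].round(2),"w",round(s["gripper_width"],3),round(s["gripper_force"],1))
    return p,f
if __name__=="__main__": rd()
E
python3 ft.py
```

```text
t 10.25 tcp trap mm [-1.108e+02  1.000e-01  3.110e+01] f trap [0.13 0.01 0.04] sd [0.39 0.48 0.43] w 0.363 0.0
```

Request:
move_arm(rows="10 0 0 0 0 0 0;10 0 0 0 0 0 0;10 0 0 0 0 0 0;10 0 0 0 0 0 0;10 0 0 0 0 0 0;10 0 0 0 0 0 0", newtons=30)

```text
clock: 10.75
ee_pos: [0.5318, 0.0685, 0.0306]
ee_rot: [3.141, 0.0, 2.775]
ft_force: [-0.7, 0.5, 0.9]
gripper_width: 0.18
gripper_force: 33.5
```

```bash
python3 ft.py; python3 - <<'E'
import numpy as np
a=-.366
for j in np.arange(0,1.45,.1):
    x=-112*np.cos(j-.12)+112*np.cos(.12);z=112*np.sin(j-.12)+112*np.sin(.12);print(round(j,2),round(x*np.cos(a)/1e3,4),round(x*np.sin(a)/1e3,4),round(z/1e3,4))
E
```

```text
t 11.15 tcp trap mm [-111.3   -0.    30.6] f trap [-0.95 -0.01  2.94] sd [0.35 0.35 0.82] w 0.177 33.7
0.0 0.0 -0.0 0.0
0.1 -0.0007 0.0003 0.0112
0.2 -0.0004 0.0002 0.0224
0.3 0.0009 -0.0004 0.0335
0.4 0.0033 -0.0013 0.0444
0.5 0.0067 -0.0026 0.055
0.6 0.0111 -0.0042 0.0651
0.7 0.0164 -0.0063 0.0748
0.8 0.0225 -0.0086 0.0838
0.9 0.0295 -0.0113 0.0922
1.0 0.0372 -0.0143 0.0997
1.1 0.0456 -0.0175 0.1064
1.2 0.0545 -0.0209 0.1122
1.3 0.064 -0.0245 0.117
1.4 0.0738 -0.0283 0.1207
```

Request:
move_arm(rows="10 -0.0007 0.0003 0.0112 0 0 0;10 -0.0004 0.0002 0.0224 0 0 0;10 0.0009 -0.0004 0.0335 0 0 0;10 0.0033 -0.0013 0.0444 0 0 0;10 0.0067 -0.0026 0.055 0 0 0;10 0.0111 -0.0042 0.0651 0 0 0;10 0.0164 -0.0063 0.0748 0 0 0;10 0.0164 -0.0063 0.0748 0 0 0;10 0.0164 -0.0063 0.0748 0 0 0")

```text
clock: 11.9
ee_pos: [0.5478, 0.0622, 0.1052]
ee_rot: [3.142, -0.001, 2.774]
ft_force: [-0.2, 1.4, -4.9]
gripper_width: 0.182
gripper_force: 32.6
```

```bash
python3 ft.py
```

```text
t 12.3 tcp trap mm [-94.7  -0.2 104.2] f trap [ 0.12  0.98 -4.48] sd [0.58 0.64 0.41] w 0.18 32.7
```

Request:
move_arm(rows="10 0.0061 -0.0023 0.009 0 0 0;10 0.0131 -0.005 0.0174 0 0 0;10 0.0208 -0.008 0.0249 0 0 0;10 0.0292 -0.0112 0.0316 0 0 0;10 0.0335 -0.0129 0.0345 0 0 0;10 0.0381 -0.0146 0.0374 0 0 0;10 0.0428 -0.0164 0.0398 0 0 0;10 0.0476 -0.0182 0.0422 0 0 0;10 0.0476 -0.0182 0.0422 0 0 0;10 0.0476 -0.0182 0.0422 0 0 0")

```text
clock: 13.13
ee_pos: [0.5953, 0.0439, 0.1476]
ee_rot: [-3.141, -0.001, 2.775]
ft_force: [-5.9, 0.8, -0.2]
gripper_width: 0.174
gripper_force: 33.2
```

```bash
python3 ft.py;python3 - <<'E'
import numpy as np
a=-.366
for j in np.arange(1.3,1.9,.02):
    x=-112*np.cos(j-.12)+112*np.cos(1.18);z=112*np.sin(j-.12)-112*np.sin(1.18);print(round(j,2),round(x*np.cos(a)/1e3,4),round(x*np.sin(a)/1e3,4),round(z/1e3,4))
E
```

```text
t 13.53 tcp trap mm [-43.4  -0.3 147.4] f trap [-4.92 -1.17 -0.17] sd [0.39 0.59 0.24] w 0.178 33.1
1.3 0.0 -0.0 0.0
1.32 0.0019 -0.0007 0.0008
1.34 0.0039 -0.0015 0.0016
1.36 0.0059 -0.0022 0.0024
1.38 0.0079 -0.003 0.0031
1.4 0.0099 -0.0038 0.0037
1.42 0.0119 -0.0045 0.0044
1.44 0.0139 -0.0053 0.0049
1.46 0.0159 -0.0061 0.0055
1.48 0.018 -0.0069 0.006
1.5 0.02 -0.0077 0.0064
1.52 0.0221 -0.0085 0.0068
1.54 0.0241 -0.0092 0.0072
1.56 0.0262 -0.01 0.0075
1.58 0.0283 -0.0108 0.0078
1.6 0.0304 -0.0116 0.008
1.62 0.0324 -0.0124 0.0082
1.64 0.0345 -0.0132 0.0083
1.66 0.0366 -0.014 0.0084
1.68 0.0387 -0.0148 0.0084
1.7 0.0408 -0.0156 0.0084
1.72 0.0429 -0.0164 0.0084
1.74 0.045 -0.0172 0.0083
1.76 0.0471 -0.018 0.0082
1.78 0.0492 -0.0188 0.008
1.8 0.0512 -0.0196 0.0078
1.82 0.0533 -0.0204 0.0075
1.84 0.0554 -0.0212 0.0072
1.86 0.0574 -0.022 0.0068
1.88 0.0595 -0.0228 0.0064
```

```bash
cat > lu.py <<'E'
from h import *
import json
def res(f,c):
    hs=cv2.cvtColor(f,cv2.COLOR_BGR2HSV);m=cv2.inRange(hs,(5,90,50),(25,255,255))
    n,l,st,ce=cv2.connectedComponentsWithStats(m);
    if n<2: print("no lure");return
    i=1+np.argmax(st[1:,4]);e=proj("",[.5853,.048,.045],c)[0]
    print("lure px",ce[i].round(1),"area",st[i,4],"res",(ce[i]-e).round(1),"box",st[i,:4])
if __name__=="__main__":
    import sys
    if len(sys.argv)>1: res(cv2.imread("pics/w5.png"),json.load(open("pics/w5.json")))
    c=env.get_calibration("wrist");res(env.grab_frame("wrist"),c)
    from ft import rd;rd(4)
E
python3 lu.py b
```

```text
lure px [286.6 202.5] area 670 res [ 0.5 -2. ] box [275 188  24  29]
lure px [287.8 188.3] area 584 res [ 0.7 -5.5] box [276 176  24  26]
t 13.78 tcp trap mm [-43.4  -0.3 147.4] f trap [-5.2  -1.35 -0.33] sd [0.37 0.73 0.55] w 0.18 33.1
```

Request:
move_arm(rows="10 0.0039 -0.0015 0.0016 0 0 0;10 0.0079 -0.003 0.0031 0 0 0;10 0.0119 -0.0045 0.0044 0 0 0;10 0.0119 -0.0045 0.0044 0 0 0;10 0.0119 -0.0045 0.0044 0 0 0")

```text
clock: 14.2
ee_pos: [0.6072, 0.0393, 0.152]
ee_rot: [-3.141, -0.0, 2.775]
ft_force: [-5.1, 0.4, 0.7]
gripper_width: 0.177
gripper_force: 33.2
```

```bash
python3 lu.py
```

```text
lure px [287.9 169.6] area 551 res [ 0.8 -6.3] box [277 158  23  25]
t 14.45 tcp trap mm [-30.6  -0.3 151.9] f trap [-5.12 -2.12  0.17] sd [0.24 0.29 0.47] w 0.178 33.2
```

Request:
move_arm(rows="10 0.002 -0.0008 0.0006 0 0 0;10 0.004 -0.0016 0.0011 0 0 0;10 0.004 -0.0016 0.0011 0 0 0")

```text
clock: 14.7
ee_pos: [0.6112, 0.0377, 0.1531]
ee_rot: [-3.141, -0.0, 2.775]
ft_force: [-6.5, -0.5, 0.9]
gripper_width: 0.176
gripper_force: 33.2
```

```bash
python3 lu.py
```

```text
lure px [287.8 163.5] area 555 res [ 0.7 -6.6] box [276 152  24  25]
t 14.95 tcp trap mm [-26.3  -0.3 153. ] f trap [-5.12 -2.13  0.44] sd [0.24 0.36 0.46] w 0.177 33.2
```

Request:
move_arm(rows="10 0.001 -0.0004 0.0002 0 0 0;10 0.0021 -0.0008 0.0005 0 0 0;10 0.0021 -0.0008 0.0005 0 0 0")

```text
clock: 15.2
ee_pos: [0.6131, 0.037, 0.1536]
ee_rot: [-3.141, -0.0, 2.775]
ft_force: [-5.6, 0.2, 0.6]
gripper_width: 0.178
gripper_force: 33.2
```

```bash
python3 lu.py
```

```text
lure px [287.8 160.8] area 565 res [ 0.6 -6.4] box [276 149  24  25]
t 15.45 tcp trap mm [-24.1  -0.4 153.6] f trap [-5.58 -1.93  0.34] sd [0.28 0.39 0.24] w 0.178 33.2
```

Request:
move_arm(rows="10 0.001 -0.0004 0.0002 0 0 0;10 0.002 -0.0008 0.0004 0 0 0;10 0.002 -0.0008 0.0004 0 0 0")

```text
clock: 15.7
ee_pos: [0.6151, 0.0362, 0.154]
ee_rot: [-3.141, -0.0, 2.775]
ft_force: [-5.6, -0.5, 0.6]
gripper_width: 0.177
gripper_force: 33.2
```

```bash
python3 lu.py
```

```text
lure px [287.7 158. ] area 574 res [ 0.5 -6.4] box [276 146  24  25]
t 15.95 tcp trap mm [-22.   -0.4 154. ] f trap [-5.38 -1.82  0.53] sd [0.35 0.22 0.52] w 0.176 33.2
```

Request:
move_arm(rows="10 0.001 -0.0004 0.0002 0 0 0;10 0.0021 -0.0008 0.0004 0 0 0;10 0.0021 -0.0008 0.0004 0 0 0")

```text
clock: 16.2
ee_pos: [0.6173, 0.0354, 0.1544]
ee_rot: [-3.141, -0.0, 2.775]
ft_force: [-5.3, 0.6, 0.5]
gripper_width: 0.177
gripper_force: 33.3
```

```bash
python3 lu.py
```

```text
lure px [287.7 154.9] area 582 res [ 0.4 -6.4] box [276 143  24  25]
t 16.45 tcp trap mm [-19.7  -0.4 154.4] f trap [-5.17 -2.01  0.76] sd [0.22 0.44 0.36] w 0.177 33.2
```

Request:
move_arm(rows="10 0.001 -0.0004 0.0002 0 0 0;10 0.002 -0.0008 0.0004 0 0 0;10 0.002 -0.0008 0.0004 0 0 0")

```text
clock: 16.7
ee_pos: [0.6193, 0.0346, 0.1548]
ee_rot: [-3.141, -0.0, 2.775]
ft_force: [-5.5, 0.8, 1.0]
gripper_width: 0.179
gripper_force: 33.2
```

```bash
python3 lu.py
```

```text
lure px [287.5 152.1] area 584 res [ 0.3 -6.4] box [276 140  24  26]
t 16.95 tcp trap mm [-17.5  -0.4 154.8] f trap [-5.15 -1.93  0.43] sd [0.13 0.43 0.58] w 0.18 33.2
```

Request:
move_arm(rows="10 0.001 -0.0004 0.0002 0 0 0;10 0.0021 -0.0008 0.0003 0 0 0;10 0.0021 -0.0008 0.0003 0 0 0")

```text
clock: 17.2
ee_pos: [0.6214, 0.0338, 0.1551]
ee_rot: [-3.141, -0.0, 2.775]
ft_force: [-4.6, -0.3, 0.8]
gripper_width: 0.179
gripper_force: 33.3
```

```bash
python3 lu.py
```

```text
lure px [287.6 149.3] area 603 res [ 0.4 -6.1] box [276 137  24  26]
t 17.45 tcp trap mm [-15.3  -0.4 155.1] f trap [-5.16 -1.9   0.46] sd [0.52 0.32 0.3 ] w 0.176 33.2
```

Request:
move_arm(rows="10 0.001 -0.0004 0.0002 0 0 0;10 0.0021 -0.0008 0.0003 0 0 0;10 0.0021 -0.0008 0.0003 0 0 0")

```text
clock: 17.7
ee_pos: [0.6235, 0.0329, 0.1554]
ee_rot: [-3.141, -0.0, 2.775]
ft_force: [-5.8, 0.3, 0.7]
gripper_width: 0.178
gripper_force: 33.2
```

```bash
python3 lu.py
```

```text
lure px [287.5 146.5] area 608 res [ 0.2 -5.9] box [276 134  24  26]
t 17.95 tcp trap mm [-13.   -0.4 155.4] f trap [-5.52 -2.05  0.92] sd [0.45 0.41 0.49] w 0.175 33.2
```

```bash
cat > mod.py <<'E'
from h import *
import json,sys
from lu import res
a=-.366;R2=np.array([[np.cos(a),-np.sin(a)],[np.sin(a),np.cos(a)]])
def pred(c,dip):
    # lure box, rest underside z=.0265, pedal pivot at trap x -15 z 22 (guess)
    P=np.array([[x,y,z] for x in(-64,-44) for y in(-10,10) for z in(26.5,50.5)])
    d=P-[-15,0,22];C,S=np.cos(dip),np.sin(dip)
    Q=np.c_[d[:,0]*C-d[:,2]*-S*-1,d[:,1],d[:,2]*C+d[:,0]*S]+[-15,0,22]
    w=np.c_[(Q[:,:2]/1e3)@R2.T+[.6357,.0287],Q[:,2]/1e3]
    h=cv2.convexHull(np.float32(proj("",w,c)));m=cv2.moments(h);return round(m["m10"]/m["m00"],1),round(m["m01"]/m["m00"],1),round(m["m00"])
c5=json.load(open("pics/w5.json"));res(cv2.imread("pics/w5.png"),c5);print(pred(c5,0))
c=env.get_calibration("wrist");f=env.grab_frame("wrist");cv2.imwrite("pics/now.png",f);res(f,c)
for d in(0,.1,.2,.28):print(d,pred(c,d))
E
python3 mod.py
```

```text
lure px [286.6 202.5] area 670 res [ 0.5 -2. ] box [275 188  24  29]
(286.1, 202.6, 859)
lure px [287.5 146.6] area 606 res [ 0.2 -5.9] box [276 134  24  26]
0 (287.3, 151.7, 813)
0.1 (287.3, 149.1, 715)
0.2 (287.3, 145.9, 720)
0.28 (287.3, 144.6, 760)
```

Request:
move_arm(rows="10 0.001 -0.0004 0.0001 0 0 0;10 0.0021 -0.0008 0.0002 0 0 0;10 0.0021 -0.0008 0.0002 0 0 0")

```text
clock: 18.25
ee_pos: [0.6256, 0.0321, 0.1557]
ee_rot: [-3.141, -0.0, 2.775]
ft_force: [-5.2, 0.3, 0.5]
gripper_width: 0.179
gripper_force: 33.3
```

```bash
python3 lu.py
```

```text
lure px [287.5 143.5] area 611 res [ 0.3 -5.8] box [276 131  24  26]
t 18.5 tcp trap mm [-10.8  -0.4 155.6] f trap [-4.69 -1.92  0.8 ] sd [0.35 0.09 0.2 ] w 0.179 33.2
```

Request:
move_arm(rows="10 0.001 -0.0004 0.0001 0 0 0;10 0.002 -0.0008 0.0002 0 0 0;10 0.002 -0.0008 0.0002 0 0 0")

```text
clock: 18.75
ee_pos: [0.6276, 0.0314, 0.1558]
ee_rot: [-3.141, -0.0, 2.775]
ft_force: [-5.2, -0.9, 1.1]
gripper_width: 0.18
gripper_force: 33.3
```

```bash
python3 lu.py
```

```text
lure px [287.5 140.5] area 611 res [ 0.2 -5.9] box [276 128  24  26]
t 19.0 tcp trap mm [ -8.6  -0.4 155.8] f trap [-4.97 -1.85  0.79] sd [0.4  0.26 0.38] w 0.177 33.2
```

Request:
move_arm(rows="10 0.001 -0.0004 0.0001 0 0 0;10 0.0021 -0.0008 0.0001 0 0 0;10 0.0021 -0.0008 0.0001 0 0 0")

```text
clock: 19.25
ee_pos: [0.6297, 0.0305, 0.156]
ee_rot: [-3.141, -0.0, 2.775]
ft_force: [-6.1, 0.1, 0.9]
gripper_width: 0.179
gripper_force: 33.3
```

```bash
python3 lu.py
```

```text
lure px [287.6 137.8] area 630 res [ 0.3 -5.5] box [276 125  24  27]
t 19.5 tcp trap mm [ -6.3  -0.4 156. ] f trap [-5.24 -2.21  0.61] sd [0.31 0.26 0.39] w 0.18 33.3
```

Request:
move_arm(rows="10 0.001 -0.0004 0.0001 0 0 0;10 0.0021 -0.0008 0.0001 0 0 0;10 0.0021 -0.0008 0.0001 0 0 0")

```text
clock: 19.75
ee_pos: [0.6318, 0.0297, 0.1561]
ee_rot: [-3.141, -0.0, 2.775]
ft_force: [-5.4, 0.3, 0.4]
gripper_width: 0.175
gripper_force: 33.3
```

```bash
python3 lu.py
```

```text
lure px [287.5 134.9] area 631 res [ 0.2 -5.3] box [276 122  24  27]
t 20.0 tcp trap mm [ -4.1  -0.4 156.1] f trap [-5.05 -1.44  0.73] sd [0.21 0.41 0.3 ] w 0.174 33.3
```

Request:
move_arm(rows="10 0.001 -0.0004 0 0 0 0;10 0.0021 -0.0008 0 0 0 0;10 0.0021 -0.0008 0 0 0 0")

```text
clock: 20.25
ee_pos: [0.634, 0.0288, 0.1561]
ee_rot: [-3.141, 0.0, 2.775]
ft_force: [-6.1, -0.9, 1.2]
gripper_width: 0.176
gripper_force: 33.3
```

```bash
python3 lu.py; python3 mod.py | tail -4
```

```text
lure px [287.5 132.2] area 626 res [ 0.1 -4.9] box [276 119  24  27]
t 20.5 tcp trap mm [ -1.8  -0.5 156.2] f trap [-4.98 -2.42  0.49] sd [0.57 0.63 0.21] w 0.178 33.3
0 (287.3, 136.8, 806)
0.1 (287.3, 133.7, 739)
0.2 (287.3, 131.3, 772)
0.28 (287.3, 130.2, 810)
```

Request:
move_arm(rows="10 0.001 -0.0004 0 0 0 0;10 0.0021 -0.0008 0 0 0 0;10 0.0021 -0.0008 0 0 0 0")

```text
clock: 20.8
ee_pos: [0.6362, 0.028, 0.1562]
ee_rot: [-3.141, 0.0, 2.775]
ft_force: [-4.9, 0.2, 1.0]
gripper_width: 0.18
gripper_force: 33.3
```

```bash
python3 lu.py
```

```text
lure px [287.6 133.9] area 652 res [0.3 0.2] box [276 120  25  28]
t 21.05 tcp trap mm [  0.8  -0.5 156.2] f trap [-4.68 -2.47  0.99] sd [0.53 0.29 0.56] w 0.174 33.3
```

Request:
move_arm(rows="10 -0.0005 0.0002 0 0 0 0;10 -0.0009 0.0004 0 0 0 0;10 -0.0009 0.0004 0 0 0 0")

```text
clock: 21.3
ee_pos: [0.6357, 0.0283, 0.1562]
ee_rot: [-3.141, 0.001, 2.775]
ft_force: [-3.3, -0.5, 2.4]
gripper_width: 0.18
gripper_force: 33.3
```

```bash
python3 lu.py
```

```text
lure px [287.4 134.6] area 665 res [0.2 0.1] box [275 121  26  28]
t 21.55 tcp trap mm [ 1.000e-01 -4.000e-01  1.562e+02] f trap [-3.72 -3.16  2.11] sd [0.42 0.54 0.62] w 0.178 33.4
```

Request:
move_arm(rows="10 -0.0004 0.00015 0 0 0 0;10 -0.0004 0.00015 0 0 0 0;10 -0.0004 0.00015 0 0 0 0")

```text
clock: 21.8
ee_pos: [0.6354, 0.0285, 0.1562]
ee_rot: [-3.141, 0.001, 2.775]
ft_force: [-4.8, -3.0, 3.9]
gripper_width: 0.178
gripper_force: 33.5
```

```bash
python3 lu.py
```

```text
lure px [287.2 135.1] area 656 res [0.2 0.1] box [275 122  26  27]
t 22.05 tcp trap mm [ -0.2  -0.3 156.2] f trap [-2.81 -3.81  3.66] sd [0.5  0.18 0.36] w 0.18 33.6
```

Request:
move_arm(rows="10 -0.0004 0.00015 0 0 0 0;10 -0.0004 0.00015 0 0 0 0;10 -0.0004 0.00015 0 0 0 0")

```text
clock: 22.3
ee_pos: [0.6351, 0.0287, 0.1562]
ee_rot: [3.142, 0.001, 2.775]
ft_force: [-4.1, -3.2, 4.6]
gripper_width: 0.178
gripper_force: 33.6
```

```bash
python3 lu.py
```

```text
lure px [287.2 135.1] area 658 res [ 0.3 -0.3] box [275 122  26  27]
t 22.55 tcp trap mm [ -0.6  -0.2 156.2] f trap [-2.02 -4.49  4.9 ] sd [0.26 0.45 0.41] w 0.175 33.7
```

Request:
move_arm(rows="10 -0.0004 -0.0001 0.0003 0 0 0;10 -0.0004 -0.0001 0.0003 0 0 0;10 -0.0004 -0.0001 0.0003 0 0 0")

```text
clock: 22.8
ee_pos: [0.6347, 0.0288, 0.1562]
ee_rot: [3.141, 0.001, 2.775]
ft_force: [-3.0, -3.7, 4.0]
gripper_width: 0.182
gripper_force: 33.6
```

```bash
python3 lu.py
```

```text
lure px [287.2 136.1] area 656 res [ 0.3 -0.1] box [275 123  26  27]
t 23.05 tcp trap mm [ -1.1  -0.3 156.2] f trap [-1.31 -4.19  4.63] sd [0.65 0.32 0.26] w 0.178 33.7
```

Request:
move_arm(rows="10 -0.0003 -0.0001 0.0003 0 0 0;10 -0.0006 0 0.0005 0 0 0;10 -0.0006 0 0.0005 0 0 0")

```text
clock: 23.3
ee_pos: [0.6339, 0.029, 0.1562]
ee_rot: [3.141, 0.0, 2.775]
ft_force: [-1.9, -2.6, 2.1]
gripper_width: 0.177
gripper_force: 33.5
```

```bash
python3 lu.py
```

```text
lure px [287.4 137.1] area 654 res [ 0.3 -0. ] box [275 124  26  27]
t 23.55 tcp trap mm [ -1.8  -0.4 156.2] f trap [ 0.27 -2.97  1.54] sd [0.42 0.39 0.29] w 0.178 33.4
```

Request:
move_arm(rows="19 0 0 0 0 0 0;21 0 0 0 0 0 0;24 0 0 0 0 0 0;30 0 0 0 0 0 0;36 0 0 0 0 0 0;36 0 0 0 0 0 0")

```text
clock: 24.05
ee_pos: [0.6338, 0.0292, 0.1564]
ee_rot: [3.141, -0.0, 2.775]
ft_force: [-0.9, 0.0, -0.2]
gripper_width: 0.362
gripper_force: 0.0
```

```bash
python3 lu.py
```

```text
lure px [287.  137.2] area 657 res [ 0.2 -0.3] box [275 124  25  27]
t 24.3 tcp trap mm [ -1.9  -0.4 156.5] f trap [-0.36 -0.43  0.2 ] sd [0.43 0.36 0.6 ] w 0.358 0.0
```

Released and the pedal is still up. Now retreat straight up.

Request:
move_arm(rows="36 0 0 0.005 0 0 0;36 0 0 0.015 0 0 0;36 0 0 0.03 0 0 0;36 0 0 0.05 0 0 0;36 0 0 0.07 0 0 0;36 0 0 0.09 0 0 0;36 0 0 0.1 0 0 0;36 0 0 0.1 0 0 0;36 0 0 0.1 0 0 0")

```text
clock: 25.05
ee_pos: [0.634, 0.0289, 0.2574]
ee_rot: [3.141, 0.002, 2.775]
ft_force: [-1.1, -0.5, 0.2]
gripper_width: 0.359
gripper_force: 0.0
```

```bash
python3 lu.py; python3 - <<'E'
from h import *
f=env.grab_frame("scene");b=cv2.imread("pics/scene0.png")
# bar gone from its unset place? compare crossbar/grip brightness in scene
R=lambda x,z,y=0:[.6357+x*.934+y*.358,.0287-x*.358+y*.934,z]
for n,p in(("crossbar unset y+30",R(-.0894,.045,.03)),("crossbar unset y-30",R(-.0894,.045,-.03))):
    u,v=proj("scene",p)[0].round().astype(int);print(n,b[v-2:v+3,u-1:u+2,1].max(),f[v-2:v+3,u-1:u+2,1].max())
E
```

```text
lure px [287.  126.2] area 311 res [-0.  -0.1] box [279 117  17  19]
t 25.3 tcp trap mm [ -2.4  -0.7 254.6] f trap [ 0.02  0.55 -0.49] sd [0.6  0.56 0.14] w 0.367 0.0
crossbar unset y+30 125 92
crossbar unset y-30 127 19
```

```bash
python3 -c "
from cell import env;print(env.job_done())"
```

```text
the job is handed in; nothing more can be done
None
```

The trap is set and handed in at about 25 s of the 64 s: the lure block stands in the bait cup, the striker bar was eased onto the catch and let go without snapping, the pedal stayed up, and the hand is clear. The hand-in gave no verdict, so this rests on my force readings and camera checks.

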